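Square the swivel work stand and hang the rod frame on it

ROBOT

A 6-joint arm with a two-finger parallel gripper is mounted at the origin on the work surface. World frame = base frame: x ahead of the robot, y to its left, z up, the work surface at z = 0. Lengths are in m, angles in rad, forces in N, time in s.
With the tool pointing down it reaches from about 0.35 to 0.725 m from the base axis. Payload 6 kg.
Tool frame: the origin (TCP) lies between the finger pads; the fingertips stand 8 mm ahead of it and the grasp point (between the pads) lies 11 mm behind it (bot.tip_extent is the distance from the TCP to the fingertips, in m); z points along the fingers, y is the direction in which the jaws open and shut (so a half turn about z gives the same grasp; the last joint's range is limited). The gripper opens to 85 mm and grips with 20 to 120 N. Pads are 22 mm wide; open, the fingers measure 114 mm over their backs; the gripper's body (76 mm by 85 mm) begins 54 mm behind the grasp point. The pads swing forward as they close: fully open they stand 13 mm farther back than shut.
Start: joints at [-0.905, 0.04, 0.085, 0, -1.615, -0.334], TCP at [0.195, -0.567, 0.239] pointing down, gripper open.
Joint ranges: [-2.56, 2.56], [-1.29, 2.01], [-1.08, 1.49], [-3.29, 1.98], [-2.81, -0.18], [-2.99, 2.99]. Speed limits (rad/s): [2.57, 2.57, 3.01, 3.14, 3.14, 3.14].

INTERFACE

Orientations are given as a unit quaternion [w, x, y, z].
In Python, from workcell import bot, imaging, hand_in gives the robot as it stands.
- The arm moves only by the tool play_rows, never from a script. Its argument "steps" is a list of rows, each a list of 3 entries, a list of its own where there are three numbers: the shift along the tool's x, y, z in m, then the turn about the tool's z in rad, then the finger opening in m, from 0 to 0.0854. A call has 1 to 10 rows; each row shifts and turns the pose as measured when the row begins, along the tool's axes as they then stand; what a row does not reach is not made up. A row lasts 1/8 s, in which the tool goes at most 62.5 mm and 10.7 degrees, less where a joint would pass 70% of its speed; a pose out of reach is approached as far as the arm can. A call with a gripper value outside its range is refused whole. The fingers move at their own pace and stop on an object; the grip force is fixed at half the most. Time passes only in rows, so rows that do not move let the fingers close. It gives the time, the measured TCP pose, the force and the opening at its end, in the units of the state.
- bot.observe(): the state, without advancing time (a new reading comes with each control period).
- imaging.camera(name): name is "side" or "top"; returns a dict with "color" (480x640x3 uint8, red, green, blue), "range_z" (480x640 float32, m along the optical axis (not along the pixel's ray), 0 where there is no reading), "mtx" (3x3 intrinsics, pixels), "origin" and "orientation" of the camera in the world. Camera axes: x right, y up, looking along -z (the intrinsics and any distortion apply to the point x, -y, -z); pixel columns grow to the right and rows downward; lengths in m; the calibration is good to about 2 mm. A picture is of the moment at which its call begins.
- hand_in(): hands the job in, once; it reports no verdict.
The state is a dict: "time_s": time; "joint_pos": joint angles; "joint_velocities": joint speeds; "joint_efforts": joint torques, N m; "ee_pos": TCP position; "tcp_rot": TCP orientation; "force": force on the tool from outside, world axes, zero at the start; "wrist_torque": the same for the moment, N m; "opening": opening from 0.0 (shut) to 1.0 (fully open).
Only numpy, scipy, OpenCV 4.12 (cv2) and the standard library are available. Lean on these libraries where they do the work, as an engineer would, in place of code of your own. Each camera call takes 0.05 s, during which the arm holds its last target.

TASK

Set up for the next weld: swing the work stand round on its pivot bolt until its base plate lies flush against the stop block, and only then lift the rod frame out of the timber rest and hang it by its top rail on both hooks of the stand. Lower the rail right down into both hooks before you let go, and leave the frame hanging still with the stand still flush against the stop. Do not disturb the other tools and offcuts.

Things in the scene. Friction and masses are not known exactly. Their poses are not given: they have to be found in the camera images.
- stand (a joint): Heading of the work stand about its vertical pivot bolt, rad: 0 = base plate flush on the stop block (a hard stop), growing counter-clockwise seen from above as its free end swings away from the stop, at most 0.6. The bolt is nipped up: the stand stays where it is left and turns for 5 to 6 N square to the plate near its free corner, in proportion more nearer the bolt.
- pivot (a point): Axis of the pivot bolt, 32 mm above the table, at the top face of the stand's bright steel base plate (90 wide, 330 long, 20 thick). Fixed; axes are the fixture's. With the stand flush the base plate runs from 30 mm on this point's +y side to 300 mm on its -y side, and 45 mm to either side in x. The bolt's nut stands 20 mm above the plate.
- fixture: Dark drilled steel plate 280 x 370 x 12 fixed to the table, on which the stand turns; origin on the table at the pivot's axis. The stop block, 28 x 70 x 32 high, stands on it on the pivot's -x side, 200 to 270 mm toward -y, its face 45 mm from the pivot in x. Two strap clamps hold the plate on its +y edge.
- stand_corner (a point): Point on the base plate's long edge face on the side away from the stop (+x side), 15 mm from its free corner, half-way up the plate (22 mm above the table); 285 mm along from the pivot, 80 mm beyond the nearer upright. Axes turn with the stand: x square to this face, outward, away from the stop; y along the plate toward the pivot end.
- hooks_mid (a point): Midway between the two hooks, where the axis of a fully seated 10 mm rail lies (172 mm above the table). Turns with the stand: y along the line of the hooks (parallel to the base plate), x square to it toward the two uprights: steel rods 12 in diameter, axes 34 mm away in x and 80 mm either way in y, tops 197 mm above the table.
- hook_a (a point): Dark steel hook of 8 mm rod on the upright nearer the pivot, V-shaped, open upward; the point is on the axis of a rail seated in it. Axes as hooks_mid. The mouth is about 50 mm wide at the tip (upright's face 28 mm toward +x, tip 26 mm toward -x and 24 mm above the origin) and narrows to the seat, so a rail lowered from above slides to the bottom.
- hook_b (a point): The same hook on the upright nearer the free end, 160 mm from hook_a.
- frame: Rod frame of bright steel, 0.28 to 0.47 kg, upright in the timber rest; origin at the middle of its foot, z up, y along its rail. Top rail 224 long, 10 in diameter, axis 114 above the foot, on two 8 mm rods 50 mm either side of the middle, with three cross-rods 4, 36, 68 mm above the foot. The rail's ends, 62 mm beyond the side rods, go in the hooks, either way round.
- rail_mid (a point): Centre of the top rail of the rod frame; place to grip it (rod 10 in diameter, 92 mm free between the side rods, 41 mm free below). y along the rail, z up when upright.
- rail_end1 (a point): Point on the rail's axis 80 mm from its middle toward the frame's -y.
- rail_end2 (a point): Point on the rail's axis 80 mm from its middle toward the frame's +y.
- rest: Timber rest fixed to the table, 100 x 130 x 45 high, origin under the slots' middle, with two saw-cut slots 10.4 wide and 30 deep along its y. The frame's foot stands loosely in the slot at x = -20 mm (the frame may lean 5 degrees and slide along it) and comes out straight up.
- offcut: Bystander: steel plate offcut 8 x 90 x 75 high, standing in the other slot of the rest (x = +28 mm), top 90 mm above the table; origin under its foot.
- chip_hammer: Bystander: chipping hammer, spring handle, 240 long, lying on the table; origin at its middle.
- wire_brush: Bystander: wooden wire brush, 270 x 26 x 34 high, bristles down; origin under its middle.
- box_offcut: Bystander: square tube offcut 110 x 40 x 40; origin under its middle.
- angle_offcut: Bystander: angle iron offcut 120 x 40 x 40; origin under its middle.
- g_clamp: Bystander: grey G-clamp lying flat, about 115 x 190 x 20; origin on its underside, near its screw.
- spray_can: Bystander: plain spray can, 60 in diameter, 170 high, upright; origin under its middle.
There are look-alikes about, which are no part of the job. Leave any red look-alike of the frame alone.

How it is judged:
By the outcome, as a careful person would: the job done as asked, in the order asked, and still so for the second after the job is handed in, with the robot touching nothing.
It also fails if it takes over 72 s, if anything falls off the work surface, if the arm or the gripper's body presses on something with over 40 N, if the wrist force passes 120 N, or if a joint passes its speed limit or range.

## Working session

There is one attempt and no reset: what is moved stays moved. The work goes in short steps, Python scripts to look and compute and a tool call to move; the robot and the scene stay as the last step left them, time stands still between calls to the robot, and variables do not carry over. Pictures are saved under pics/ and viewed, and the job is handed in when it is done.

Besides the shell and the picture viewer there is one more tool, called after "Call:" as name([rows], argument=value, ...), one row to a line, values as JSON. play_rows: Moves the arm, as the interface text tells. Its arguments: {"type":"object","properties":{"steps":{"type":"array"}},"required":["steps"]}

```bash
ls; mkdir -p pics; cat > h.py <<'E'
import numpy as np, cv2
from scipy.spatial.transform import Rotation as R
from workcell import bot, imaging, hand_in
def cam(n):
    c=imaging.camera(n); q=c['orientation']; c['R']=R.from_quat([q[1],q[2],q[3],q[0]]).as_matrix(); c['o']=np.array(c['origin']); return c
def ray(c,u,v):
    K=np.array(c['mtx']); d=np.array([(u-K[0,2])/K[0,0],-(v-K[1,2])/K[1,1],-1.0]); return c['R']@d
def onz(c,u,v,z):
    d=ray(c,u,v); return c['o']+d*(z-c['o'][2])/d[2]
def pt(c,u,v):
    return c['o']+ray(c,u,v)*c['range_z'][int(v),int(u)]
def cloud(c):
    K=np.array(c['mtx']); v,u=np.mgrid[0:480,0:640]; D=np.stack([(u-K[0,2])/K[0,0],-(v-K[1,2])/K[1,1],-np.ones_like(u,float)],-1)
    P=(D*c['range_z'][...,None])@c['R'].T+c['o']; P[c['range_z']==0]=np.nan; return P
def proj(c,p):
    q=c['R'].T@(np.array(p)-c['o']); K=np.array(c['mtx']); return K[0,0]*q[0]/-q[2]+K[0,2], K[1,1]*-q[1]/-q[2]+K[1,2]
def save(n,im): cv2.imwrite('pics/'+n+'.png',im[...,::-1])
E
python3 - <<'E'
from h import *
for n in('top','side'):
    c=cam(n); save(n+'0',c['color']); print(n,c['o'],c['R'].round(3).tolist(),c['mtx'],[k for k in c]); np.savez(n+'0.npz',**c)
print(bot.observe(), bot.tip_extent)
E
```

```text
pics
top [ 0.4826419  -0.08857158  1.58715192] [[0.001, 0.999, -0.05], [-1.0, 0.001, -0.014], [-0.014, 0.05, 0.999]] [[454.46665324   0.         313.76671944]
 [  0.         454.46665324 238.86026693]
 [  0.           0.           1.        ]] ['color', 'range_z', 'mtx', 'origin', 'orientation', 'R', 'o']
side [ 1.2435843  -1.32683778  1.09248322] [[0.868, -0.286, 0.407], [0.497, 0.47, -0.73], [0.017, 0.835, 0.55]] [[588.09660588   0.         324.79021092]
 [  0.         588.09660588 229.82570226]
 [  0.           0.           1.        ]] ['color', 'range_z', 'mtx', 'origin', 'orientation', 'R', 'o']
{'time_s': 0.1, 'joint_pos': array([-9.05260211e-01,  4.07671495e-02,  8.39247848e-02, -3.84249944e-04,
       -1.61548877e+00, -3.33726629e-01]), 'joint_velocities': array([-0.00044964, -0.00090528,  0.00297937,  0.00216522, -0.00094467,
       -0.00143786]), 'joint_efforts': array([-5.80934429e-03, -3.69344759e+01,  3.48280656e+01,  6.95185438e+00,
       -4.60882788e-03, -2.25279013e-05]), 'ee_pos': array([ 0.19544493, -0.5669878 ,  0.23838246]), 'tcp_rot': array([-1.99187880e-04, -1.65152988e-01,  9.86267644e-01,  7.65554420e-04]), 'force': array([ 0.49838016, -0.44316262,  1.31670047]), 'wrist_torque': array([-0.01044603,  0.01387707, -0.04841716]), 'opening': 0.9936258537686397} 0.008
```

View pics/top0.png

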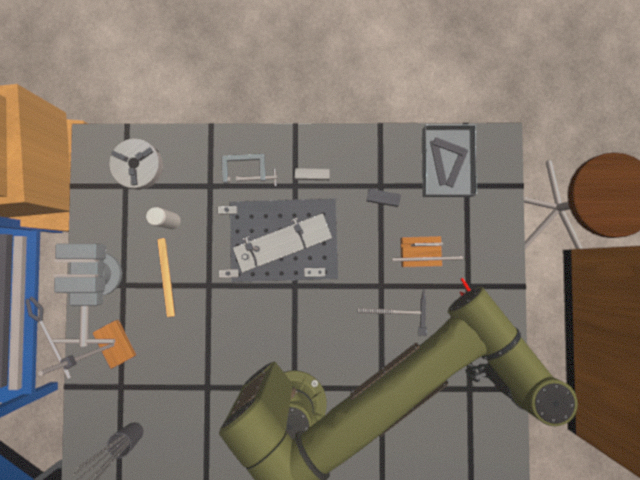

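View pics/side0.png

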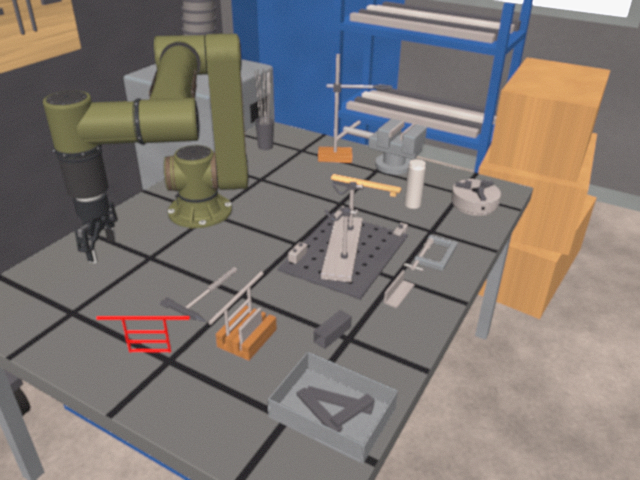

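```bash
python3 - <<'E'
from h import *
t=np.load('top0.npz');s=np.load('side0.npz')
save('tz1',cv2.resize(t['color'][190:290,215:345],None,fx=6,fy=6,interpolation=2))
save('tz2',cv2.resize(t['color'][185:345,345:500],None,fx=5,fy=3.7,interpolation=2)[:600])
save('sz1',cv2.resize(s['color'][170:300,270:420],None,fx=5,fy=4.6,interpolation=2))
save('sz2',cv2.resize(s['color'][255:365,90:290],None,fx=4,fy=4,interpolation=2))
E
```

```text
(no output)
```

View pics/tz1.png

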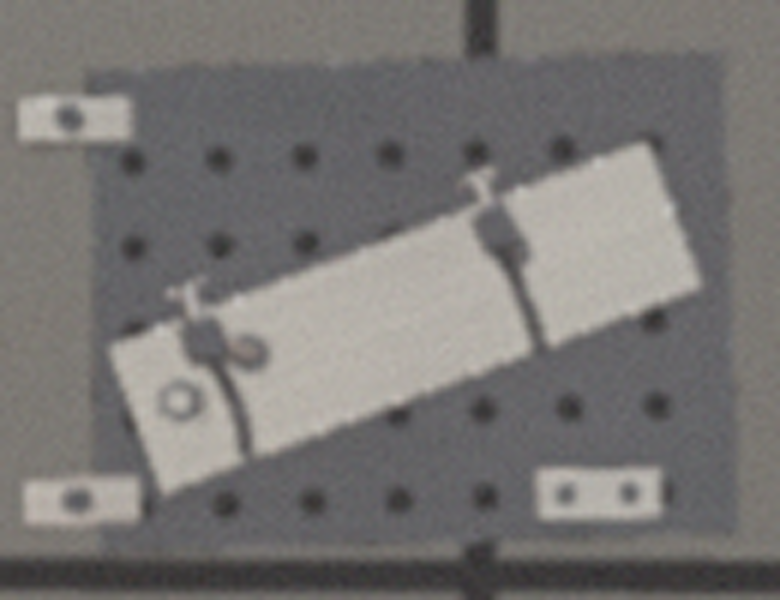

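View pics/tz2.png

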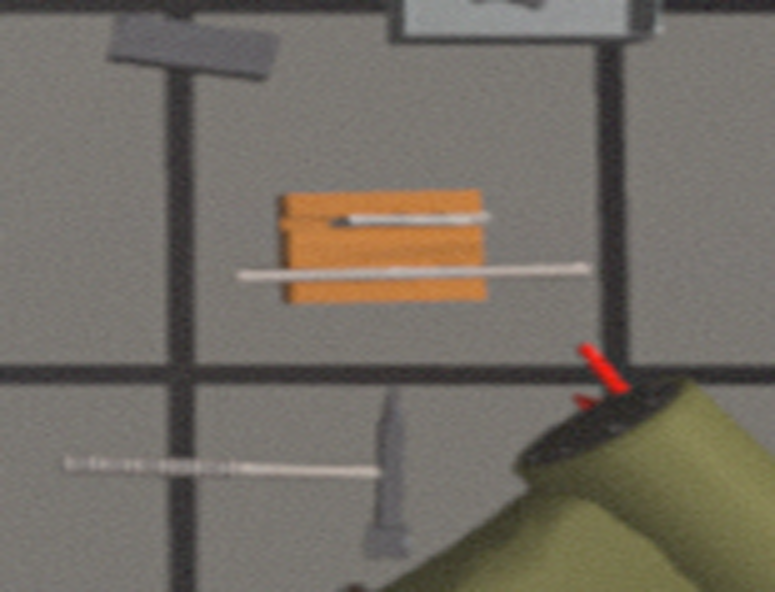

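View pics/sz1.png

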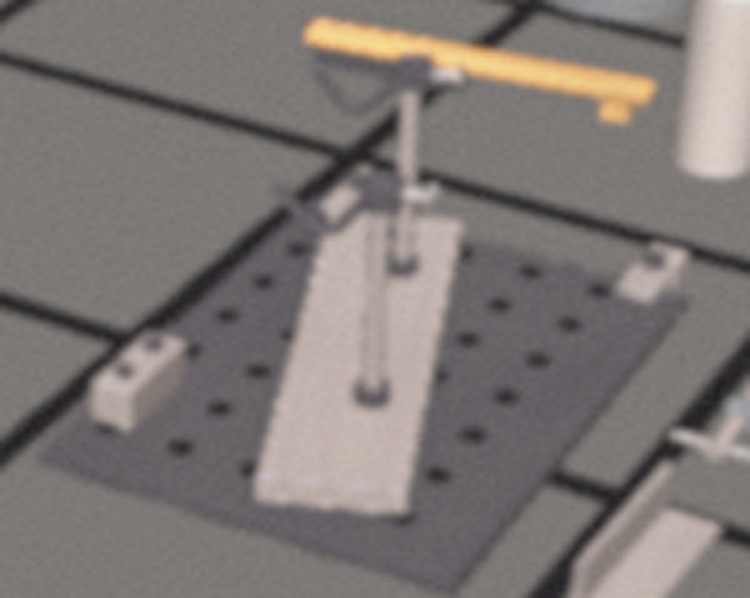

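View pics/sz2.png

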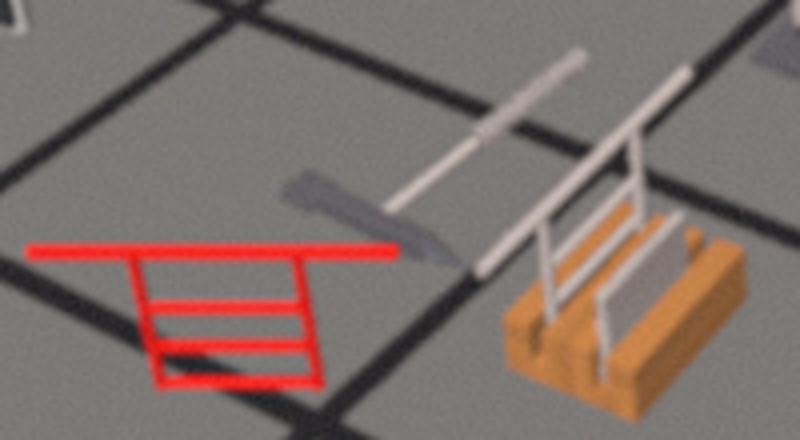

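```bash
cat > meas.py <<'E'
from h import *
def stand(c,z=0.032):
    g=c['color'].astype(int); m=(g.min(2)>150).astype(np.uint8); m[:,:215]=0;m[:,345:]=0;m[:190]=0;m[300:]=0
    n,l,st,ce=cv2.connectedComponentsWithStats(m)
    k=1+np.argmax(st[1:,4]); m=(l==k).astype(np.uint8)
    m=cv2.morphologyEx(m,cv2.MORPH_OPEN,np.ones((5,5),np.uint8))
    cn=max(cv2.findContours(m,0,2)[0],key=cv2.contourArea)
    P=np.array([onz(c,u,v,z)[:2] for u,v in cn[:,0]],np.float32)
    (cx,cy),(a,b),ang=cv2.minAreaRect(P*1000)
    box=cv2.boxPoints(((cx,cy),(a,b),ang))
    return cx,cy,a,b,ang,box,m
E
python3 - <<'E'
from meas import *
c=dict(np.load('top0.npz'))
r=stand(c);print(r[:5],r[5].round(0).tolist())
# fixture holes/corners by hand clicks
f=lambda x,y,z:onz(c,215+(x+.5)/6-.5,190+(y+.5)/6-.5,z)[:2].round(4)
print('nut',f(181,402,.052))
print('plate c',[f(*p,.032) for p in[(110,345),(163,497),(703,288),(650,142)]])
print('fix c',[f(*p,.012) for p in[(88,75),(725,52),(735,535),(100,550)]])
print('stop top corners',[f(*p,.044) for p in[(535,470),(660,466),(662,515),(538,520)]],[f(*p,.032) for p in[(535,470),(660,466)]])
g=lambda u,v,z:onz(c,u,v,z)[:2].round(4)
k=lambda x,y,z:g(345+(x+.5)/5-.5,185+(y+.5)/3.7-.5,z)
print('rail',k(238,275,.129),k(590,268,.129))
print('rest',[k(*p,.045) for p in[(285,193),(483,190),(487,299),(288,302)]])
P=cloud(c)
print('depth rail',[P[int(258.5),u][[0,1,2]].round(3) for u in(395,420,440,460)])
for p in[(250,240),(320,225),(315,272),(410,252),(300,205)]: print(p,P[p[1],p[0]].round(3))
# slots
print('offcut',k(350,218,.09),k(488,216,.09))
E
```

```text
(541.8456420898438, 63.457271575927734, 88.93514251708984, 166.3466796875, 21.00629425048828) [[471.0, 125.0], [530.0, -30.0], [613.0, 2.0], [554.0, 157.0]]
nut [0.4999 0.167 ]
plate c [array([0.5326, 0.2113]), array([0.4459, 0.1801]), array([ 0.5655, -0.1277]), array([ 0.6492, -0.0974])]
fix c [array([0.6905, 0.2297]), array([ 0.7038, -0.1411]), array([ 0.4242, -0.1466]), array([0.4149, 0.2198])]
stop top corners [array([ 0.4618, -0.0325]), array([ 0.4642, -0.1031]), array([ 0.4366, -0.1042]), array([ 0.4336, -0.0343])] [array([ 0.4616, -0.0321]), array([ 0.464 , -0.1032])]
rail [ 0.492  -0.3185] [ 0.4983 -0.5427]
rest [array([ 0.5676, -0.364 ]), array([ 0.5705, -0.4978]), array([ 0.4709, -0.4992]), array([ 0.468 , -0.3652])]
depth rail [array([ 0.495, -0.327,  0.133]), array([ 0.495, -0.406,  0.133]), array([ 0.495, -0.47 ,  0.131]), array([ 0.495, -0.533,  0.133])]
(250, 240) [0.558 0.155 0.017]
(320, 225) [ 0.609 -0.087  0.03 ]
(315, 272) [ 0.448 -0.071  0.048]
(410, 252) [ 0.516 -0.391  0.048]
(300, 205) [ 0.681 -0.018  0.009]
offcut [ 0.5429 -0.3984] [ 0.5448 -0.4888]
```

```bash
python3 - <<'E'
from meas import *
c=dict(np.load('top0.npz')); P=cloud(c)
for n,(a,b,e,d) in dict(angle=(165,183,290,335),box=(186,210,362,404)).items():
    Q=P[a:b,e:d].reshape(-1,3); Q=Q[(Q[:,2]>.008)&(Q[:,0]>.5)]; print(n,len(Q),np.nanmin(Q,0).round(3),np.nanmax(Q,0).round(3))
# stand tall points
for n in('top','side'):
    c=dict(np.load(n+'0.npz'));P=cloud(c).reshape(-1,3); phi=.365
    D=P-[.5,.167,0]; L=np.c_[D[:,0]*np.cos(phi)+D[:,1]*np.sin(phi),-D[:,0]*np.sin(phi)+D[:,1]*np.cos(phi),P[:,2]]
    s=(L[:,2]>.13)&(L[:,2]<.22)&(abs(L[:,0])<.1)&(L[:,1]<.05)&(L[:,1]>-.33)
    for q in sorted(L[s].round(3).tolist(),key=lambda q:q[1]): print(n,q)
E
```

```text
angle 193 [ 0.762 -0.136  0.008] [0.822 0.014 0.048]
box 441 [ 0.666 -0.373  0.008] [ 0.747 -0.237  0.051]
top [0.043, -0.214, 0.2]
top [0.024, -0.213, 0.199]
top [0.008, -0.213, 0.191]
top [0.02, -0.212, 0.21]
top [0.014, -0.212, 0.202]
top [0.044, -0.211, 0.2]
top [0.027, -0.211, 0.205]
top [0.018, -0.211, 0.201]
top [0.011, -0.211, 0.206]
top [0.024, -0.21, 0.209]
top [0.015, -0.21, 0.203]
top [0.008, -0.21, 0.204]
top [0.022, -0.209, 0.202]
top [0.012, -0.209, 0.207]
top [0.006, -0.209, 0.195]
top [0.045, -0.208, 0.2]
top [0.019, -0.208, 0.204]
top [0.043, -0.207, 0.195]
top [0.025, -0.207, 0.205]
top [0.016, -0.207, 0.205]
top [0.009, -0.207, 0.203]
top [0.001, -0.207, 0.186]
top [-0.005, -0.207, 0.173]
top [-0.014, -0.207, 0.164]
top [-0.022, -0.207, 0.17]
top [-0.032, -0.207, 0.18]
top [-0.043, -0.207, 0.195]
top [0.04, -0.206, 0.201]
top [0.033, -0.206, 0.197]
top [0.023, -0.206, 0.206]
top [0.013, -0.206, 0.206]
top [0.006, -0.206, 0.205]
top [-0.002, -0.206, 0.185]
top [-0.008, -0.206, 0.174]
top [-0.018, -0.206, 0.168]
top [-0.025, -0.206, 0.173]
top [-0.035, -0.206, 0.184
[... 16210 characters left out ...]
e [-0.016, -0.042, 0.167]
side [-0.019, -0.042, 0.163]
side [0.011, -0.041, 0.205]
side [-0.043, -0.041, 0.189]
side [0.03, -0.041, 0.196]
side [-0.026, -0.04, 0.161]
side [0.004, -0.039, 0.207]
side [0.014, -0.039, 0.208]
side [0.02, -0.039, 0.208]
side [0.014, -0.039, 0.204]
side [-0.039, -0.039, 0.174]
side [0.004, -0.039, 0.13]
side [0.023, -0.038, 0.201]
side [-0.049, -0.038, 0.186]
side [-0.007, -0.038, 0.173]
side [0.023, -0.037, 0.197]
side [-0.036, -0.037, 0.173]
side [-0.03, -0.037, 0.166]
side [0.01, -0.036, 0.206]
side [0.016, -0.036, 0.156]
side [0.007, -0.035, 0.205]
side [0.016, -0.035, 0.206]
side [-0.047, -0.035, 0.189]
side [0.039, -0.035, 0.197]
side [0.023, -0.034, 0.203]
```

Call:
play_rows([
  [[-0.045, 0.0223, 0], 0, 0],
  [[-0.045, 0.0223, 0], 0, 0],
  [[-0.045, 0.0223, 0], 0, 0],
  [[-0.045, 0.0223, 0], 0, 0],
  [[-0.045, 0.0223, 0], 0, 0],
  [[-0.045, 0.0223, 0], 0, 0],
  [[-0.045, 0.0223, 0], 0, 0],
  [[-0.045, 0.0223, 0], 0, 0],
  [[-0.045, 0.0223, 0], 0, 0],
  [[-0.045, 0.0223, 0], 0, 0],
])

```text
time_s: 1.35
ee_pos: [0.5561, -0.1993, 0.2336]
tcp_rot: [-0.002, -0.162, 0.987, 0.004]
force: [0.8, -0.6, 0.2]
opening: 0.003
```

```bash
cat >> h.py <<'E'
def tool():
    s=bot.observe(); q=s['tcp_rot']; M=R.from_quat([q[1],q[2],q[3],q[0]]).as_matrix(); return s,np.array(s['ee_pos']),M
def to(x,y,z):
    s,p,M=tool(); print('t',round(s['time_s'],2),'p',p.round(4),'yawx',round(float(np.arctan2(M[1,0],M[0,0])),3),'z',M[:,2].round(3),'F',s['force'].round(1),'open',round(s['opening'],3),'q',s['joint_pos'].round(2)); print('tool delta',(M.T@(np.array([x,y,z])-p)).round(4))
E
python3 -c "
from h import *
to(.690,-.068,.238)"
```

```text
t 1.35 p [ 0.5561 -0.1993  0.2336] yawx -2.816 z [-0.006  0.007 -1.   ] F [ 0.8 -0.6  0.2] open 0.003 q [-0.01  0.02  0.06 -0.01 -1.61 -1.24]
tool delta [-0.1689  0.0816 -0.0042]
```

Call:
play_rows([
  [[-0.045, 0.0205, 0], 0, 0],
  [[-0.045, 0.0205, 0], 0, 0],
  [[-0.045, 0.0205, 0], 0, 0],
  [[-0.036, 0.0203, 0], 0, 0],
  [[0, 0, 0], 0, 0],
])

```text
time_s: 1.98
ee_pos: [0.6965, -0.0587, 0.2285]
tcp_rot: [-0.006, -0.164, 0.986, 0.005]
force: [-0.6, -0.3, -0.5]
opening: -0.0
```

```bash
python3 -c "
from h import *
to(.690,-.068,.024)"
```

```text
t 1.98 p [ 0.6965 -0.0587  0.2285] yawx -2.812 z [-0.013  0.008 -1.   ] F [-0.6 -0.3 -0.5] open -0.0 q [ 0.2   0.32  0.38 -0.01 -1.65 -1.44]
tool delta [ 0.0071 -0.0091  0.2045]
```

Call:
play_rows([
  [[0.002, -0.003, 0.04], 0, 0],
  [[0.002, -0.003, 0.05], 0, 0],
  [[0.002, -0.003, 0.045], 0, 0],
  [[0, 0, 0.03], 0, 0],
  [[0, 0, 0.015], 0, 0],
  [[0, 0, 0.005], 0, 0],
  [[0, 0, 0], 0, 0],
])

```text
time_s: 2.85
ee_pos: [0.6903, -0.0707, 0.0394]
tcp_rot: [-0.005, -0.163, 0.987, 0.004]
force: [0.6, -0.3, 0.8]
opening: 0.001
```

```bash
python3 -c "
from h import *
to(.690,-.068,.024)"
```

```text
t 2.85 p [ 0.6903 -0.0707  0.0394] yawx -2.813 z [-0.012  0.007 -1.   ] F [ 0.6 -0.3  0.8] open 0.001 q [ 0.18  0.36  0.08 -0.01 -1.31 -1.42]
tool delta [-0.0008  0.0025  0.0154]
```

Call:
play_rows([
  [[0, 0, 0.009], 0, 0],
  [[0, 0, 0.005], 0, 0],
  [[0.015, 0, 0], 0, 0],
  [[0.012, 0, 0], 0, 0],
  [[0.01, 0, 0], 0, 0],
  [[0.01, 0, 0], 0, 0],
  [[0.012, 0, 0], 0, 0],
  [[0.012, 0, 0], 0, 0],
])

```text
time_s: 3.85
ee_pos: [0.6281, -0.0935, 0.0297]
tcp_rot: [0.005, -0.164, 0.986, 0.003]
force: [6.1, -0.1, -3.8]
opening: 0.001
```

```bash
python3 -c "
from h import *
to(.5646,-.116,.024)"
```

```text
t 3.85 p [ 0.6281 -0.0935  0.0297] yawx -2.812 z [ 0.009  0.008 -1.   ] F [ 6.1 -0.1 -3.8] open 0.001 q [ 0.16  0.2  -0.13 -0.01 -1.24 -1.4 ]
tool delta [ 0.0674 -0.0008  0.005 ]
```

Call:
play_rows([
  [[0.01, 0, 0.002], 0, 0],
  [[0.01, 0, 0.002], 0, 0],
  [[0.01, 0, 0.001], 0, 0],
  [[0.01, 0, 0.001], 0, 0],
])

```text
time_s: 4.35
ee_pos: [0.5976, -0.1052, 0.0299]
tcp_rot: [0.018, -0.165, 0.986, 0.002]
force: [5.3, 2.2, 0.3]
opening: 0.003
```

```bash
python3 -c "
from h import *
to(.5646,-.116,.024)"
```

```text
t 4.35 p [ 0.5976 -0.1052  0.0299] yawx -2.809 z [ 0.034  0.01  -0.999] F [5.3 2.2 0.3] open 0.003 q [ 0.15  0.11 -0.23 -0.   -1.2  -1.39]
tool delta [0.0349 0.0006 0.0047]
```

Call:
play_rows([
  [[0.01, 0, 0.002], 0, 0],
  [[0.008, 0, 0.001], 0, 0],
  [[0.007, 0, 0], 0, 0],
])

```text
time_s: 4.72
ee_pos: [0.5787, -0.1111, 0.0302]
tcp_rot: [0.026, -0.166, 0.986, 0.002]
force: [5.2, 1.5, -2.7]
opening: -0.002
```

```bash
python3 -c "
from h import *
to(.5646,-.116,.024)"
```

```text
t 4.72 p [ 0.5787 -0.1111  0.0302] yawx -2.807 z [ 0.05   0.014 -0.999] F [ 5.2  1.5 -2.7] open -0.002 q [ 0.15  0.05 -0.29 -0.01 -1.18 -1.38]
tool delta [0.0152 0.     0.0054]
```

Call:
play_rows([
  [[0.006, 0, 0.001], 0, 0],
  [[0.005, 0, 0.001], 0, 0],
  [[0.004, 0, 0], 0, 0],
])

```text
time_s: 5.1
ee_pos: [0.5686, -0.1137, 0.0307]
tcp_rot: [0.033, -0.167, 0.985, 0.003]
force: [4.9, 1.0, -3.2]
opening: 0.001
```

```bash
python3 -c "
from h import *
to(.5646,-.116,.024)"
```

```text
t 5.1 p [ 0.5686 -0.1137  0.0307] yawx -2.806 z [ 0.065  0.017 -0.998] F [ 4.9  1.  -3.2] open 0.001 q [ 0.14  0.01 -0.33 -0.01 -1.17 -1.38]
tool delta [ 0.005  -0.0008  0.0064]
```

Call:
play_rows([
  [[0.004, 0, 0.001], 0, 0],
  [[0.004, 0, 0.001], 0, 0],
  [[0.003, 0, 0.0], 0, 0],
])

```text
time_s: 5.48
ee_pos: [0.5655, -0.1144, 0.0315]
tcp_rot: [0.044, -0.168, 0.985, 0.004]
force: [12.1, 0.5, -7.1]
opening: -0.002
```

```bash
python3 -c "
from h import *
to(.5646,-.116,.024)
c=cam('top'); save('top1',cv2.resize(c['color'][190:290,215:345],None,fx=6,fy=6,interpolation=2))"
```

```text
t 5.47 p [ 0.5655 -0.1144  0.0315] yawx -2.804 z [ 0.086  0.022 -0.996] F [12.1  0.5 -7.1] open -0.002 q [ 0.14 -0.01 -0.35 -0.01 -1.14 -1.37]
tool delta [ 0.0021 -0.0011  0.0074]
```

View pics/top1.png

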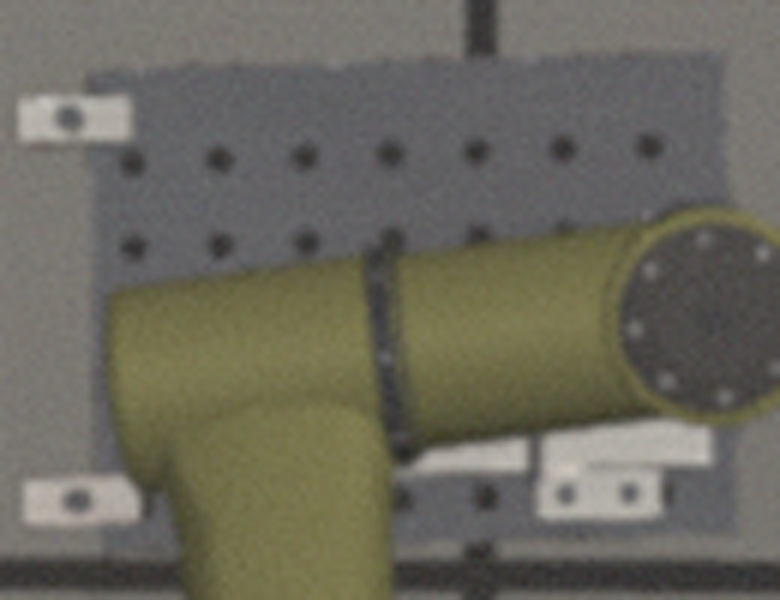

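Call:
play_rows([
  [[0.005, 0, 0], 0, 0],
  [[0.005, 0, 0.0], 0, 0],
])

```text
time_s: 5.78
ee_pos: [0.565, -0.1151, 0.0328]
tcp_rot: [0.057, -0.168, 0.984, 0.004]
force: [22.0, 1.8, -12.8]
opening: -0.002
```

```bash
python3 -c "
from h import *
to(.5646,-.116,.024)"
```

```text
t 5.78 p [ 0.565  -0.1151  0.0328] yawx -2.802 z [ 0.11   0.027 -0.994] F [ 22.    1.8 -12.8] open -0.002 q [ 0.14 -0.04 -0.37 -0.01 -1.12 -1.37]
tool delta [ 0.0017 -0.0006  0.0087]
```

Call:
play_rows([
  [[-0.006, 0, 0], 0, 0],
  [[-0.012, 0, 0.0], 0, 0],
  [[-0.012, 0, 0.0], 0, 0],
  [[-0.01, 0, -0.01], 0, 0],
  [[0, 0, -0.03], 0, 0],
  [[0, 0, -0.05], 0, 0],
  [[0, 0, -0.05], 0, 0],
  [[0, 0, -0.05], 0, 0],
  [[0, 0, -0.03], 0, 0],
  [[0, 0, 0], 0, 0],
])

```text
time_s: 7.02
ee_pos: [0.5806, -0.1072, 0.2679]
tcp_rot: [0.056, -0.168, 0.984, 0.003]
force: [0.7, 0.1, -0.0]
opening: 0.001
```

```bash
python3 -c "
from h import *
to(.5646,-.116,.24)"
```

```text
t 7.03 p [ 0.5806 -0.1072  0.2679] yawx -2.802 z [ 0.11   0.024 -0.994] F [ 0.7  0.1 -0. ] open 0.001 q [ 0.15 -0.07  0.02 -0.01 -1.56 -1.38]
tool delta [ 0.021  -0.0026  0.0258]
```

Call:
play_rows([
  [[0, 0, 0], -0.18, 0.05],
  [[0, 0, 0], -0.18, 0.05],
  [[0, 0, 0], -0.18, 0.05],
  [[0, 0, 0], -0.18, 0.05],
  [[0, 0, 0], -0.18, 0.05],
  [[0, 0, 0], -0.18, 0.05],
  [[0, 0, 0], -0.18, 0.05],
])

```text
time_s: 7.9
ee_pos: [0.5805, -0.1062, 0.2635]
tcp_rot: [-0.044, 0.73, -0.681, 0.028]
force: [0.1, -0.2, -0.7]
opening: 0.585
```

```bash
python3 -c "
from h import *
to(.4865,-.4325,.2075)"
```

```text
t 7.9 p [ 0.5805 -0.1062  0.2635] yawx -1.501 z [ 0.101  0.025 -0.995] F [ 0.1 -0.2 -0.7] open 0.585 q [ 0.15 -0.07  0.02 -0.01 -1.56 -0.08]
tool delta [0.3199 0.1211 0.0381]
```

Call:
play_rows([
  [[0.025, 0.01, 0], 0.02, 0.05],
  [[0.045, 0.017, 0], 0.02, 0.05],
  [[0.045, 0.017, 0.002], 0, 0.05],
  [[0.045, 0.017, 0.002], 0, 0.05],
  [[0.045, 0.017, 0.003], 0, 0.05],
  [[0.045, 0.017, 0.003], 0, 0.05],
  [[0.04, 0.015, 0.003], 0, 0.05],
  [[0.02, 0.008, 0], 0, 0.05],
  [[0, 0, 0], 0, 0.05],
])

```text
time_s: 9.02
ee_pos: [0.4725, -0.4274, 0.2221]
tcp_rot: [-0.041, 0.718, -0.695, 0.02]
force: [0.1, -0.3, 0.7]
opening: 0.586
```

```bash
python3 -c "
from h import *
from meas import stand
to(.4865,-.4325,.2075)
c=cam('top'); save('top2',c['color']); r=stand(c); print(r[:5],r[5].round(0).tolist())
save('top2z',cv2.resize(c['color'][190:290,215:345],None,fx=6,fy=6,interpolation=2))
np.savez('top2.npz',**c)
c=cam('side'); save('side2',cv2.resize(c['color'],(800,600))); np.savez('side2.npz',**c)"
```

```text
t 9.03 p [ 0.4725 -0.4274  0.2221] yawx -1.537 z [ 0.086  0.032 -0.996] F [ 0.1 -0.3  0.7] open 0.586 q [-0.46  0.1   0.14 -0.07 -1.54  0.49]
tool delta [ 0.006  -0.0125  0.0155]
(504.023681640625, 57.178558349609375, 87.04317474365234, 159.71925354003906, 3.098602533340454) [[456.0, 135.0], [465.0, -25.0], [552.0, -20.0], [543.0, 139.0]]
```

View pics/top2z.png

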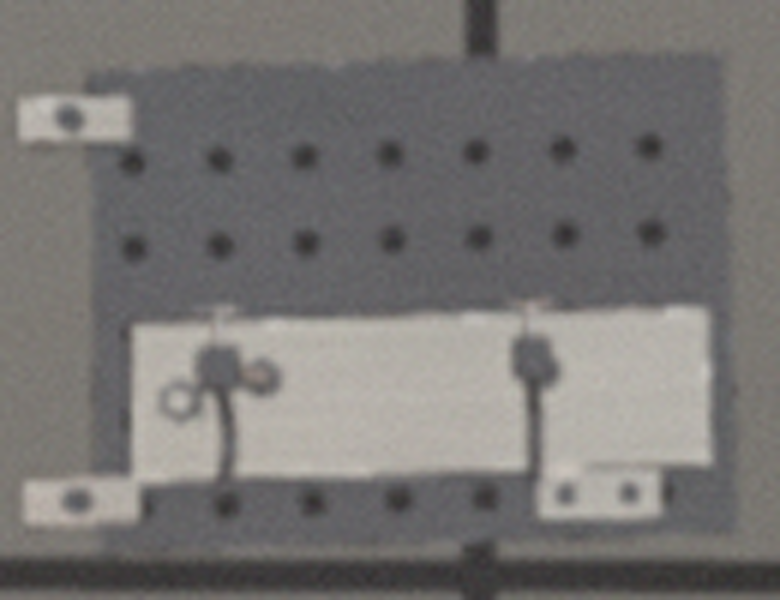

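View pics/side2.png

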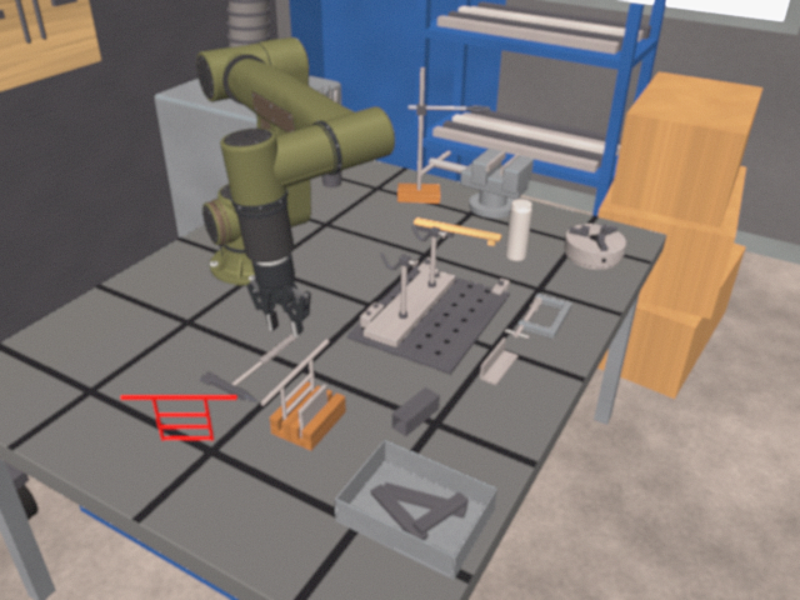

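```bash
python3 - <<'E'
from h import *
phi=.031
for n in('top','side'):
    c=dict(np.load(n+'2.npz'));P=cloud(c).reshape(-1,3)
    D=P-[.5,.167,0]; L=np.c_[D[:,0]*np.cos(phi)+D[:,1]*np.sin(phi),-D[:,0]*np.sin(phi)+D[:,1]*np.cos(phi),P[:,2]]
    for a,b in((-.075,-.015),(-.235,-.175)):
        s=(L[:,1]>a)&(L[:,1]<b)
        u=s&(L[:,2]>.09)&(L[:,2]<.15)&(abs(L[:,0])<.06); h=s&(L[:,2]>.14)&(L[:,2]<.2)&(L[:,0]<-.005)&(L[:,0]>-.06)
        print(n,'upright',u.sum(),np.median(L[u],0).round(4),'hook',h.sum(),np.median(L[h],0).round(4),'x range',L[h,0].min().round(3),'low',L[h][np.argsort(L[h,2])[:12]].mean(0).round(4), 'tip',L[h][np.argsort(L[h,0])[:6]].mean(0).round(3))
c=dict(np.load('side0.npz'))
for p in[(.4983,-.5427,.129),(.492,-.3185,.129)]: print(np.round(proj(c,p),1))
P=cloud(c).reshape(-1,3); s=(abs(P[:,0]-.495)<.02)&(P[:,1]<-.3)&(P[:,1]>-.56)&(P[:,2]>.118)&(P[:,2]<.145)
Q=P[s]; print(len(Q),np.median(Q,0),Q.min(0),Q.max(0),np.polyfit(Q[:,1],Q[:,0],1))
E
```

```text
top upright 8 [ 0.0126 -0.0476  0.1192] hook 31 [-0.029  -0.0435  0.1745] x range -0.047 low [-0.0204 -0.043   0.1688] tip [-0.044 -0.045  0.195]
top upright 0 [nan nan nan] hook 30 [-0.0275 -0.203   0.1765] x range -0.049 low [-0.0213 -0.2026  0.1671] tip [-0.046 -0.203  0.194]
side upright 59 [ 0.012  -0.0487  0.119 ] hook 45 [-0.0317 -0.0473  0.1759] x range -0.052 low [-0.025  -0.0451  0.1662] tip [-0.049 -0.045  0.193]
side upright 66 [ 0.0137 -0.2084  0.1222] hook 55 [-0.0327 -0.2062  0.1756] x range -0.053 low [-0.0254 -0.2055  0.1646] tip [-0.049 -0.205  0.191]
[210.  323.3]
[261.8 273.3]
305 [ 0.49495735 -0.44089749  0.13386983] [ 0.48526933 -0.54345596  0.11810154] [ 0.50255135 -0.31604201  0.14058405] [-0.02731745  0.48260841]
  return _methods._mean(a, axis=axis, dtype=dtype,
  ret = um.true_divide(
```

```bash
python3 -c "
from h import *
to(.4959,-.4302,.118)"
```

```text
t 9.12 p [ 0.4733 -0.4261  0.2225] yawx -1.536 z [ 0.087  0.032 -0.996] F [ 0.2  0.  -1.2] open 0.588 q [-0.46  0.1   0.14 -0.07 -1.54  0.49]
tool delta [ 0.0079 -0.0132  0.1059]
```

Call:
play_rows([
  [[0.008, -0.013, 0.01], 0, 0.05],
  [[0, 0, 0.025], 0, 0.05],
  [[0, 0, 0.025], 0, 0.05],
  [[0, 0, 0.02], 0, 0.05],
  [[0, 0, 0], 0, 0.05],
])

```text
time_s: 9.75
ee_pos: [0.4974, -0.4266, 0.143]
tcp_rot: [-0.042, 0.72, -0.692, 0.021]
force: [0.3, -0.4, 0.6]
opening: 0.588
```

```bash
python3 -c "
from h import *
to(.4959,-.4302,.118)"
```

```text
t 9.75 p [ 0.4974 -0.4266  0.143 ] yawx -1.529 z [ 0.089  0.032 -0.996] F [ 0.3 -0.4  0.6] open 0.588 q [-0.44  0.16  0.05 -0.07 -1.4   0.49]
tool delta [0.0043 0.0039 0.0246]
```

Call:
play_rows([
  [[0.004, 0.004, 0.012], 0.01, 0.05],
  [[0, 0, 0.012], 0, 0.05],
  [[0, 0, 0.003], 0, 0.05],
  [[0, 0, 0], 0, 0.05],
])

```text
time_s: 10.25
ee_pos: [0.4966, -0.4306, 0.1164]
tcp_rot: [-0.042, 0.717, -0.696, 0.023]
force: [-0.1, 0.1, -0.1]
opening: 0.583
```

```bash
python3 -c "
from h import *
to(.4959,-.4302,.118)"
```

```text
t 10.25 p [ 0.4966 -0.4306  0.1164] yawx -1.539 z [ 0.092  0.029 -0.995] F [-0.1  0.1 -0.1] open 0.583 q [-0.45  0.17  0.02 -0.07 -1.35  0.49]
tool delta [-0.0005  0.0006 -0.0016]
```

Call:
play_rows([
  [[0, 0, 0], 0, 0.02],
  [[0, 0, 0], 0, 0.01],
  [[0, 0, 0], 0, 0],
  [[0, 0, 0], 0, 0],
  [[0, 0, 0], 0, 0],
  [[0, 0, 0], 0, 0],
])

```text
time_s: 11.0
ee_pos: [0.497, -0.4309, 0.1176]
tcp_rot: [-0.043, 0.717, -0.696, 0.024]
force: [-0.4, 0.5, -1.1]
opening: 0.092
```

```bash
python3 -c "
from h import *
to(.4959,-.4302,.118)
c=cam('side'); save('side3',cv2.resize(c['color'][220:370,180:330],None,fx=4,fy=4,interpolation=2))"
```

```text
t 11.0 p [ 0.497  -0.4309  0.1176] yawx -1.539 z [ 0.093  0.028 -0.995] F [-0.4  0.5 -1.1] open 0.092 q [-0.45  0.17  0.02 -0.07 -1.35  0.49]
tool delta [-0.0008  0.001  -0.0005]
```

View pics/side3.png

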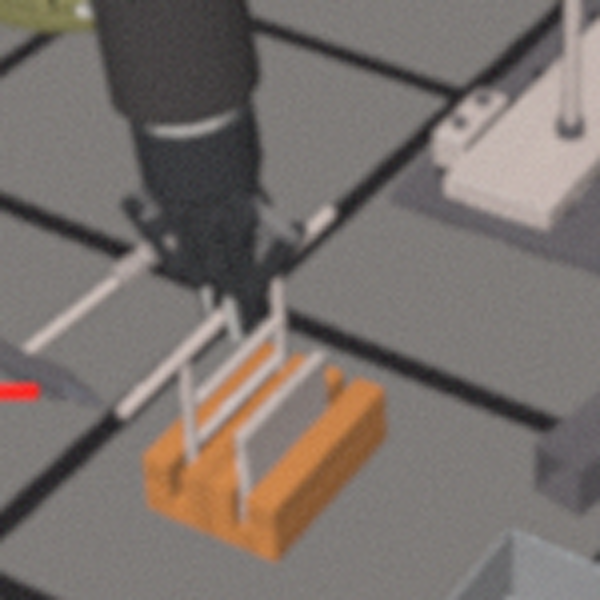

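```bash
python3 -c "
from h import *
s,p,M=tool(); to(*(p+[0,0,.1]))"
```

```text
t 11.05 p [ 0.4969 -0.431   0.1175] yawx -1.539 z [ 0.093  0.028 -0.995] F [ 0.7  0.5 -0.2] open 0.092 q [-0.45  0.17  0.02 -0.07 -1.35  0.49]
tool delta [-0.0026 -0.0094 -0.0995]
```

Call:
play_rows([
  [[-0.0002, -0.0009, -0.01], 0, 0],
  [[-0.0003, -0.0011, -0.012], 0, 0],
  [[-0.0003, -0.0011, -0.012], 0, 0],
])

```text
time_s: 11.42
ee_pos: [0.4959, -0.4301, 0.1511]
tcp_rot: [-0.042, 0.717, -0.696, 0.021]
force: [-0.1, -0.2, -3.6]
opening: 0.09
```

```bash
python3 -c "
from h import *
s,p,M=tool(); to(.497,-.431,.28)"
```

```text
t 11.43 p [ 0.4959 -0.4301  0.1511] yawx -1.54 z [ 0.089  0.032 -0.996] F [-0.1 -0.2 -3.6] open 0.09 q [-0.45  0.16  0.07 -0.07 -1.42  0.49]
tool delta [-0.0028 -0.0126 -0.1283]
```

Call:
play_rows([
  [[-0.0003, -0.002, -0.02], 0, 0],
  [[-0.0005, -0.003, -0.03], 0, 0],
  [[-0.0005, -0.003, -0.03], 0, 0],
  [[0, -0.001, -0.01], 0, 0],
  [[0, 0, 0], 0, 0],
])

```text
time_s: 12.05
ee_pos: [0.4969, -0.4314, 0.2475]
tcp_rot: [-0.043, 0.717, -0.696, 0.022]
force: [0.6, -0.5, -4.1]
opening: 0.089
```

```bash
python3 -c "
from h import *
s,p,M=tool(); to(.42,.041,.245)
c=cam('side'); save('side4',cv2.resize(c['color'][170:370,130:430],None,fx=2.6,fy=2.6,interpolation=2)); np.savez('side4.npz',**c)
c=cam('top'); save('top4',c['color']);np.savez('top4.npz',**c)"
```

```text
t 12.05 p [ 0.4969 -0.4314  0.2475] yawx -1.54 z [ 0.092  0.031 -0.995] F [ 0.6 -0.5 -4.1] open 0.089 q [-0.45  0.15  0.24 -0.07 -1.59  0.47]
tool delta [-0.4743  0.0633  0.01  ]
```

View pics/side4.png

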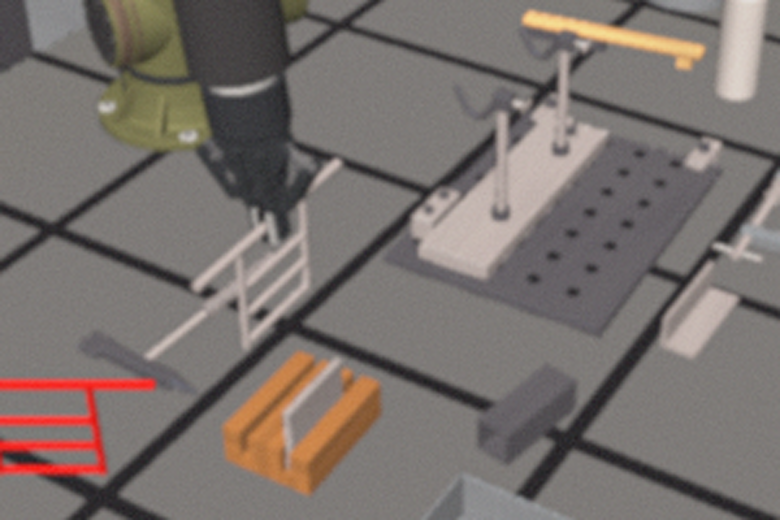

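View pics/top4.png

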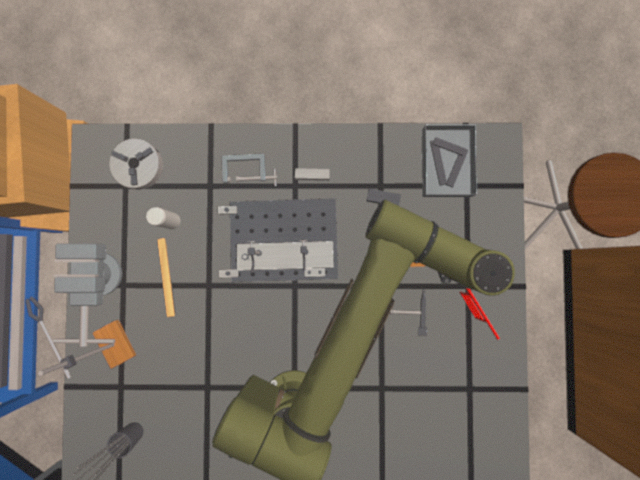

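Call:
play_rows([
  [[-0.02, 0.015, 0], 0, 0],
  [[-0.035, 0.02, 0.001], 0, 0],
  [[-0.042, 0.02, 0.001], 0, 0],
  [[-0.042, 0.015, 0.001], 0, 0],
  [[-0.042, 0.005, 0.001], 0, 0],
  [[-0.042, 0, 0.001], 0, 0],
])

```text
time_s: 12.9
ee_pos: [0.4101, -0.2049, 0.2298]
tcp_rot: [-0.04, 0.715, -0.698, 0.013]
force: [1.4, 1.0, -2.7]
opening: 0.089
```

```bash
python3 -c "
from h import *
s,p,M=tool(); to(.415,.041,.245)"
```

```text
t 12.9 p [ 0.4101 -0.2049  0.2298] yawx -1.545 z [ 0.076  0.039 -0.996] F [ 1.4  1.  -2.7] open 0.089 q [-0.06 -0.39 -0.3  -0.04 -1.59  0.08]
tool delta [-0.2461 -0.0117 -0.0051]
```

Call:
play_rows([
  [[-0.042, -0.001, -0.005], 0, 0],
  [[-0.042, -0.001, -0.004], 0, 0],
  [[-0.042, -0.002, -0.003], 0, 0],
  [[-0.042, -0.002, -0.002], 0, 0],
  [[-0.03, -0.002, -0.001], 0, 0],
  [[-0.02, 0, 0], 0, 0],
  [[-0.008, 0, 0], 0, 0],
  [[0, 0, 0], 0, 0],
])

```text
time_s: 13.9
ee_pos: [0.4063, 0.0299, 0.2448]
tcp_rot: [-0.037, 0.717, -0.696, 0.009]
force: [0.7, 0.0, -3.3]
opening: 0.093
```

```bash
python3 -c "
from h import *
s,p,M=tool(); to(.415,.041,.245)"
```

```text
t 13.9 p [0.4063 0.0299 0.2448] yawx -1.54 z [ 0.064  0.04  -0.997] F [ 0.7  0.  -3.3] open 0.093 q [ 0.58 -0.56 -0.4   0.   -1.66 -0.55]
tool delta [-0.0108 -0.009   0.0008]
```

```bash
python3 -c "
from h import *
for n in('side','top'):
    c=cam(n); np.savez(n+'5.npz',**c)
    a=c['color'][150:310,220:430] if n=='side' else c['color'][180:310,200:360]
    save(n+'5',cv2.resize(a,None,fx=3.7,fy=3.7,interpolation=2))"
```

```text
(no output)
```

View pics/side5.png

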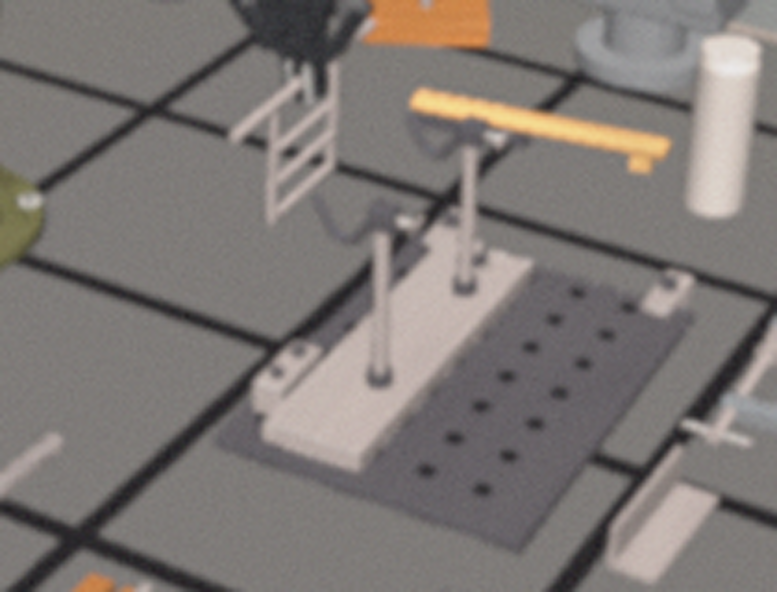

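View pics/top5.png

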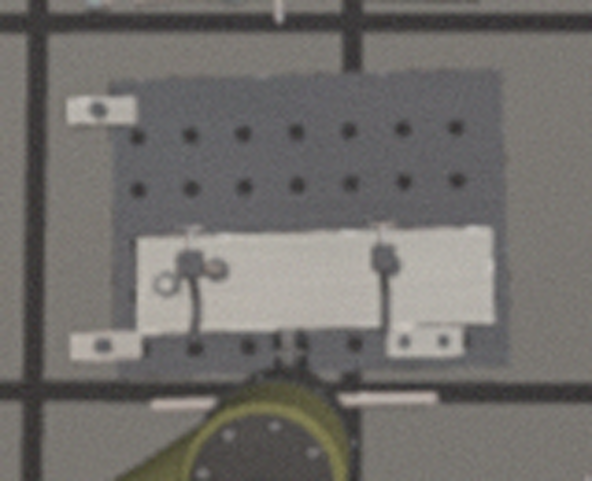

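```bash
python3 - <<'E'
from h import *
c=dict(np.load('top5.npz'))
a=onz(c,151/3.7+200,404.5/3.7+180,.2558);b=onz(c,438/3.7+200,398/3.7+180,.2558);print(a,b,(a+b)/2,np.linalg.norm(a-b),np.arctan2(b[0]-a[0],a[1]-b[1]))
c=dict(np.load('side5.npz'));P=cloud(c).reshape(-1,3)
s=(abs(P[:,0]-.406)<.03)&(abs(P[:,1]-.03)<.13)&(P[:,2]>.235)&(P[:,2]<.275); Q=P[s]
for lo,hi in((-.1,-.06),(-.06,-.02),(.08,.15)):
    k=Q[(Q[:,1]>lo)&(Q[:,1]<hi)]; print(len(k),k.mean(0).round(4) if len(k) else '')
c5=c
for y in(-.082,.142): print(np.round(proj(c,(.407-(y-.03)*.03,y,.2558)),1))
s=(abs(P[:,0]-.406)<.04)&(abs(P[:,1]-.03)<.07)&(P[:,2]>.12)&(P[:,2]<.235);Q=P[s];print(np.polyfit(Q[:,2],Q[:,0],1))
E
```

```text
[0.40189545 0.14375324 0.2558    ] [ 0.40752417 -0.08302974  0.2558    ] [0.40470981 0.03036175 0.2558    ] 0.226852816593969 0.024814777416328915
21 [ 0.4086 -0.0758  0.2596]
40 [ 0.4081 -0.0384  0.2571]
22 [0.4032 0.118  0.258 ]
[283.6 187. ]
[320.4 157.1]
[0.04343548 0.39343817]
```

```bash
python3 -c "
from h import *
to(.483,.041,.245)"
```

```text
t 14.0 p [0.4064 0.0294 0.2451] yawx -1.541 z [ 0.065  0.04  -0.997] F [-0.1  0.6 -3.9] open 0.089 q [ 0.58 -0.56 -0.4   0.   -1.66 -0.55]
tool delta [-0.0094 -0.0767  0.0055]
```

Call:
play_rows([
  [[-0.002, -0.012, 0.0], -0.003, 0],
  [[-0.002, -0.018, 0.001], -0.003, 0],
  [[-0.002, -0.018, 0.001], 0, 0],
  [[-0.002, -0.014, 0.001], 0, 0],
  [[-0.001, -0.01, 0.001], 0, 0],
  [[0, -0.004, 0.001], 0, 0],
  [[0, 0, 0], 0, 0],
])

```text
time_s: 14.88
ee_pos: [0.4878, 0.0375, 0.2442]
tcp_rot: [-0.036, 0.717, -0.697, 0.009]
force: [0.4, -0.5, -3.2]
opening: 0.095
```

```bash
python3 -c "
from h import *
to(.483,.041,.161)
c=cam('side'); save('side6',cv2.resize(c['color'][150:290,260:400],None,fx=4.2,fy=4.2,interpolation=2))
c=cam('top'); np.savez('top6.npz',**c); save('top6',cv2.resize(c['color'][180:310,200:360],None,fx=4,fy=4,interpolation=2))"
```

```text
t 14.88 p [0.4878 0.0375 0.2442] yawx -1.541 z [ 0.064  0.039 -0.997] F [ 0.4 -0.5 -3.2] open 0.095 q [ 0.49 -0.32 -0.23 -0.   -1.59 -0.46]
tool delta [-0.0006  0.0101  0.0828]
```

View pics/side6.png

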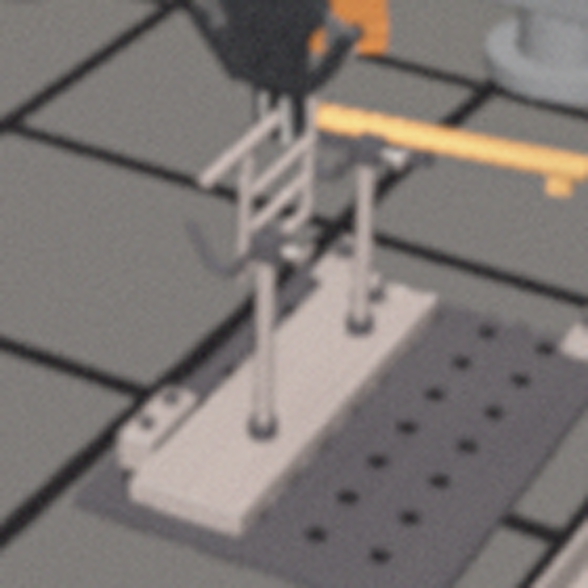

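View pics/top6.png

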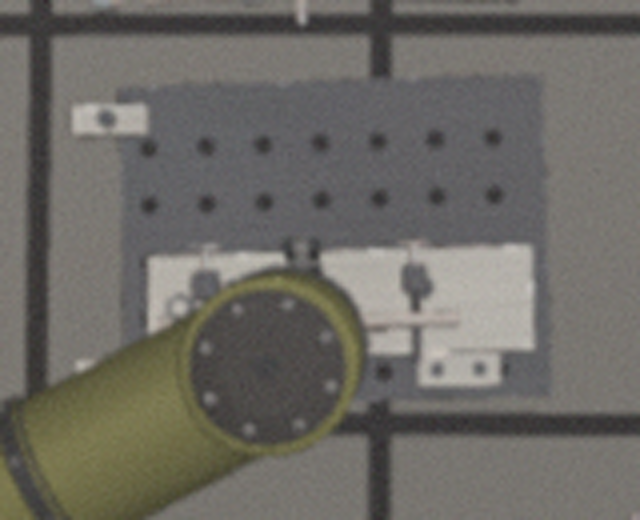

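Call:
play_rows([
  [[0, 0.005, 0.008], 0, 0],
  [[0, 0.0015, 0.014], 0, 0],
  [[0, 0.001, 0.014], 0, 0],
  [[0, 0.0005, 0.01], 0, 0],
  [[0, 0, 0], 0, 0],
])

```text
time_s: 15.6
ee_pos: [0.481, 0.0394, 0.1942]
tcp_rot: [-0.036, 0.717, -0.696, 0.009]
force: [0.3, 0.3, -2.5]
opening: 0.092
```

```bash
python3 -c "
from h import *
to(.4825,.041,.161)"
```

```text
t 15.6 p [0.481  0.0394 0.1942] yawx -1.54 z [ 0.064  0.039 -0.997] F [ 0.3  0.3 -2.5] open 0.092 q [ 0.5  -0.35 -0.34 -0.   -1.5  -0.47]
tool delta [-0.0003  0.0006  0.0333]
```

Call:
play_rows([
  [[0, 0, 0.01], 0, 0],
  [[0, 0, 0.01], 0, 0],
  [[0, 0, 0.004], 0, 0],
  [[0, 0, 0], 0, 0],
])

```text
time_s: 16.1
ee_pos: [0.483, 0.0404, 0.169]
tcp_rot: [-0.037, 0.717, -0.696, 0.009]
force: [-0.7, -0.4, -2.8]
opening: 0.092
```

```bash
python3 -c "
from h import *
to(.4825,.041,.161)
c=cam('side'); save('side7',cv2.resize(c['color'][150:290,260:400],None,fx=4.2,fy=4.2,interpolation=2))"
```

```text
t 16.1 p [0.483  0.0404 0.169 ] yawx -1.54 z [ 0.065  0.039 -0.997] F [-0.7 -0.4 -2.8] open 0.092 q [ 0.5  -0.34 -0.38 -0.   -1.45 -0.47]
tool delta [-0.0003  0.001   0.0079]
```

View pics/side7.png

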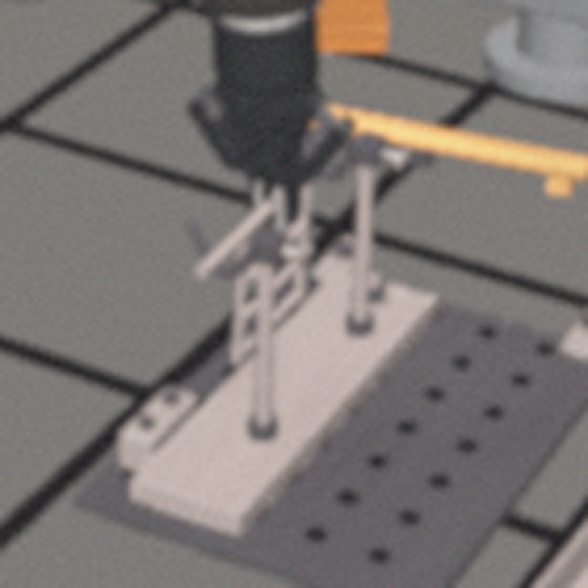

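Rail is inside the near hook's V (crop ~(215,260)), no contact yet. Lower gently.

Call:
play_rows([
  [[0, 0.0005, 0.003], 0, 0],
  [[0, 0.0005, 0.003], 0, 0],
  [[0, 0, 0], 0, 0],
])

```text
time_s: 16.52
ee_pos: [0.4827, 0.0408, 0.1635]
tcp_rot: [-0.037, 0.717, -0.696, 0.01]
force: [0.3, -0.4, -3.7]
opening: 0.091
```

```bash
python3 -c "
from h import *
to(.4825,.041,.161)"
```

```text
t 16.52 p [0.4827 0.0408 0.1635] yawx -1.54 z [ 0.066  0.04  -0.997] F [ 0.3 -0.4 -3.7] open 0.091 q [ 0.5  -0.34 -0.39 -0.   -1.44 -0.47]
tool delta [-0.0002  0.0004  0.0025]
```

Call:
play_rows([
  [[0, 0, 0.002], 0, 0],
  [[0, 0, 0.002], 0, 0],
  [[0, 0, 0.001], 0, 0],
])

```text
time_s: 16.9
ee_pos: [0.4834, 0.0409, 0.1598]
tcp_rot: [-0.038, 0.717, -0.696, 0.01]
force: [-5.8, 1.7, 4.8]
opening: 0.092
```

```bash
python3 -c "
from h import *
to(.4825,.041,.161)"
```

```text
t 16.9 p [0.4834 0.0409 0.1598] yawx -1.54 z [ 0.068  0.04  -0.997] F [-5.8  1.7  4.8] open 0.092 q [ 0.5  -0.34 -0.4  -0.   -1.43 -0.47]
tool delta [-0.0002  0.0008 -0.0012]
```

Call:
play_rows([
  [[0, 0.002, 0], 0, 0],
  [[0, 0.001, 0.001], 0, 0],
])

```text
time_s: 17.15
ee_pos: [0.4818, 0.041, 0.1603]
tcp_rot: [-0.04, 0.717, -0.696, 0.012]
force: [1.3, 0.3, 2.9]
opening: 0.09
```

```bash
python3 -c "
from h import *
to(.4825,.041,.161); print(bot.observe()['wrist_torque'])"
```

```text
t 17.15 p [0.4818 0.041  0.1603] yawx -1.539 z [ 0.072  0.04  -0.997] F [1.3 0.3 2.9] open 0.09 q [ 0.5  -0.35 -0.41 -0.   -1.43 -0.47]
tool delta [-0.     -0.0008 -0.0007]
[-0.21131655 -0.26690055 -0.01997032]
```

Call:
play_rows([
  [[0, 0, 0.002], 0, 0],
  [[0, 0, 0.002], 0, 0],
])

```text
time_s: 17.4
ee_pos: [0.483, 0.0409, 0.1597]
tcp_rot: [-0.041, 0.717, -0.696, 0.014]
force: [-6.2, 0.4, 9.7]
opening: 0.095
```

```bash
python3 -c "
from h import *
to(.4825,.041,.161); print(bot.observe()['wrist_torque'])
for n in('side','top'):
    c=cam(n); np.savez(n+'8.npz',**c)
    a=c['color'][160:260,270:370] if n=='side' else c['color'][180:310,200:360]
    save(n+'8',cv2.resize(a,None,fx=5 if n=='side' else 4,fy=5 if n=='side' else 4,interpolation=2))"
```

```text
t 17.4 p [0.483  0.0409 0.1597] yawx -1.539 z [ 0.077  0.041 -0.996] F [-6.2  0.4  9.7] open 0.095 q [ 0.5  -0.35 -0.41  0.   -1.42 -0.47]
tool delta [-0.0001  0.0004 -0.0014]
[0.2301298  2.09185445 0.09908582]
```

View pics/side8.png

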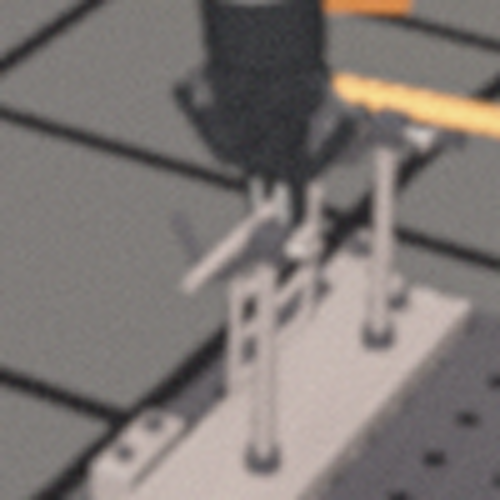

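View pics/top8.png

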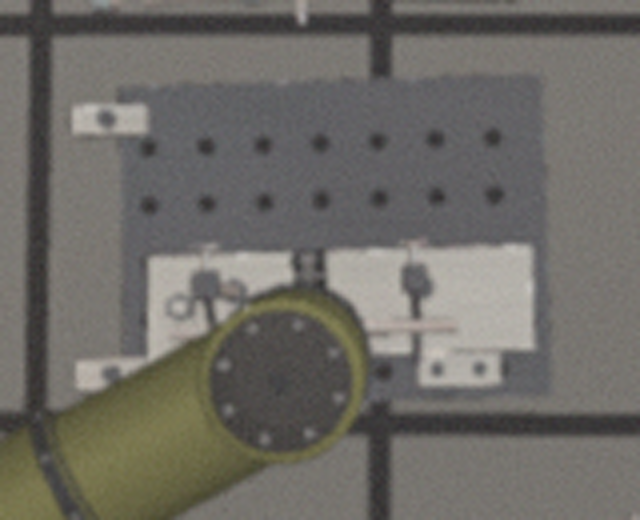

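Call:
play_rows([
  [[0, 0.0015, 0], 0, 0],
  [[0, 0, 0], 0, 0],
])

```text
time_s: 17.75
ee_pos: [0.482, 0.041, 0.1603]
tcp_rot: [-0.042, 0.717, -0.696, 0.014]
force: [-0.8, -0.5, 0.8]
opening: 0.09
```

```bash
python3 - <<'E'
from h import *
to(.4825,.041,.161)
for n in('side','top'):
    c=cam(n); P=cloud(c).reshape(-1,3)
    for lo,hi in((-.07,-.05),(-.035,-.01),(.125,.155)):
        k=P[(abs(P[:,0]-.482)<.014)&(P[:,1]>lo)&(P[:,1]<hi)&(P[:,2]>.155)&(P[:,2]<.2)]; print(n,lo,len(k),k.mean(0).round(4) if len(k) else '')
E
```

```text
t 17.75 p [0.482  0.041  0.1603] yawx -1.539 z [ 0.079  0.041 -0.996] F [-0.8 -0.5  0.8] open 0.09 q [ 0.5  -0.36 -0.41  0.   -1.42 -0.47]
tool delta [-0.     -0.0005 -0.0007]
side -0.07 16 [ 0.484  -0.0612  0.1768]
side -0.035 18 [ 0.4826 -0.0216  0.1759]
side 0.125 1 [0.4791 0.1464 0.1745]
top -0.07 18 [ 0.485  -0.0582  0.1774]
top -0.035 31 [ 0.4845 -0.0249  0.176 ]
top 0.125 28 [0.4799 0.1411 0.1778]
```

Call:
play_rows([
  [[0, 0, 0], 0, 0.015],
  [[0, 0, 0], 0, 0.02],
  [[0, 0, 0], 0, 0.03],
  [[0, 0, 0], 0, 0.035],
  [[0, 0, 0], 0, 0.035],
])

```text
time_s: 18.48
ee_pos: [0.4812, 0.0409, 0.1585]
tcp_rot: [-0.041, 0.717, -0.696, 0.013]
force: [-0.5, 0.7, 1.5]
opening: 0.409
```

```bash
python3 -c "
from h import *
s,p,M=tool(); to(*(p+[0,0,.1]))"
```

```text
t 18.48 p [0.4812 0.0409 0.1585] yawx -1.539 z [ 0.076  0.04  -0.996] F [-0.5  0.7  1.5] open 0.409 q [ 0.5  -0.35 -0.41  0.   -1.42 -0.47]
tool delta [-0.0038 -0.0077 -0.0996]
```

Call:
play_rows([
  [[-0.0003, -0.0007, -0.008], 0, 0.035],
  [[-0.0005, -0.001, -0.015], 0, 0.035],
  [[-0.0008, -0.0015, -0.02], 0, 0.035],
  [[-0.001, -0.003, -0.03], 0, 0.035],
  [[-0.001, -0.003, -0.04], 0, 0.035],
  [[0, 0, -0.03], 0, 0.035],
  [[0, 0, 0], 0, 0.035],
])

```text
time_s: 19.35
ee_pos: [0.4796, 0.0382, 0.3137]
tcp_rot: [-0.043, 0.717, -0.696, 0.015]
force: [-0.6, 0.5, -1.7]
opening: 0.411
```

```bash
python3 -c "
from h import *
s,p,M=tool(); to(.40,-.2,.3)"
```

```text
t 19.35 p [0.4796 0.0382 0.3137] yawx -1.539 z [ 0.082  0.041 -0.996] F [-0.6  0.5 -1.7] open 0.411 q [ 0.5  -0.33 -0.12  0.   -1.7  -0.47]
tool delta [ 0.2359  0.0871 -0.0027]
```

Move the arm aside to see and let the frame settle.

Call:
play_rows([
  [[0.02, 0.008, 0], 0, 0.035],
  [[0.04, 0.015, 0], 0, 0.035],
  [[0.045, 0.015, 0], 0, 0.035],
  [[0.045, 0.015, 0], 0, 0.035],
  [[0.045, 0.015, 0], 0, 0.035],
  [[0.03, 0.01, 0], 0, 0.035],
  [[0, 0, 0], 0, 0.035],
  [[0, 0, 0], 0, 0.035],
  [[0, 0, 0], 0, 0.035],
  [[0, 0, 0], 0, 0.035],
])

```text
time_s: 20.6
ee_pos: [0.4013, -0.1981, 0.2948]
tcp_rot: [-0.042, 0.717, -0.695, 0.013]
force: [0.9, -0.2, -0.2]
opening: 0.41
```

```bash
python3 - <<'E'
from h import *
from meas import stand
to(.4,-.2,.3)
for n in('side','top'):
    c=cam(n); P=cloud(c).reshape(-1,3); np.savez(n+'9.npz',**c)
    for lo,hi in((-.07,-.05),(-.035,-.01),(.09,.11),(.125,.155)):
        k=P[(abs(P[:,0]-.482)<.014)&(P[:,1]>lo)&(P[:,1]<hi)&(P[:,2]>.155)&(P[:,2]<.2)]; print(n,lo,len(k),k.mean(0).round(4) if len(k) else '')
    a=c['color'][150:290,250:420] if n=='side' else c['color'][190:290,215:345]
    save(n+'9',cv2.resize(a,None,fx=4.2 if n=='side' else 6,fy=4.2 if n=='side' else 6,interpolation=2))
save('top9full',c['color'])
E
```

```text
t 20.6 p [ 0.4013 -0.1981  0.2948] yawx -1.538 z [ 0.077  0.041 -0.996] F [ 0.9 -0.2 -0.2] open 0.41 q [-0.04 -0.4  -0.18 -0.04 -1.71  0.06]
tool delta [ 0.0017  0.001  -0.0053]
side -0.07 24 [ 0.4832 -0.0607  0.1757]
side -0.035 22 [ 0.4817 -0.0211  0.1763]
side 0.09 13 [0.4788 0.0976 0.1714]
side 0.125 17 [0.4778 0.139  0.1774]
top -0.07 18 [ 0.485  -0.0582  0.1768]
top -0.035 31 [ 0.4845 -0.0249  0.1761]
top 0.09 21 [0.4808 0.101  0.1757]
top 0.125 32 [0.4794 0.1396 0.1777]
```

View pics/side9.png

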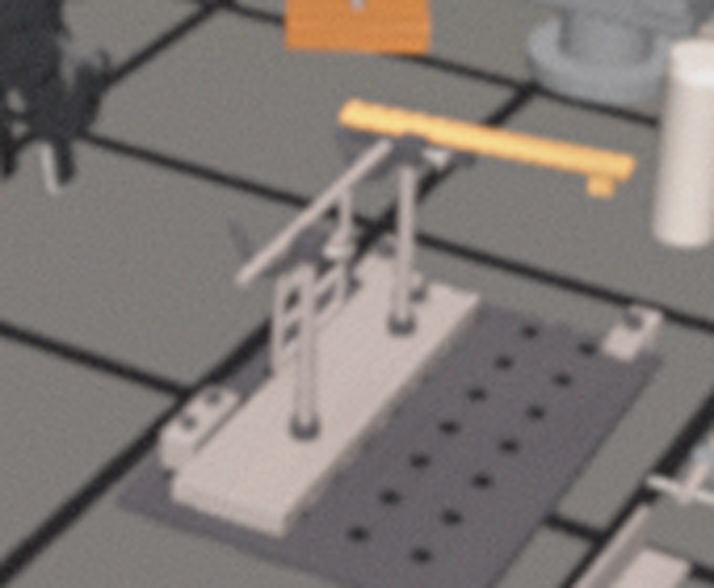

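View pics/top9.png

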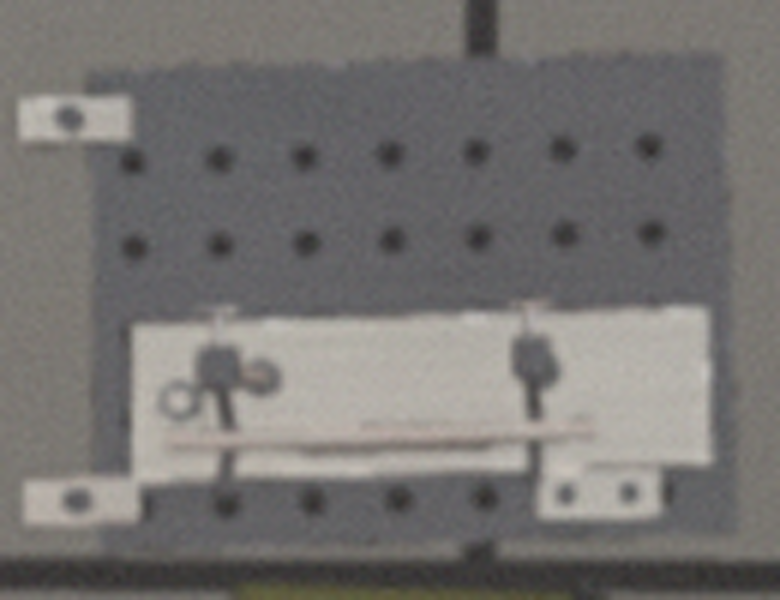

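View pics/top9full.png

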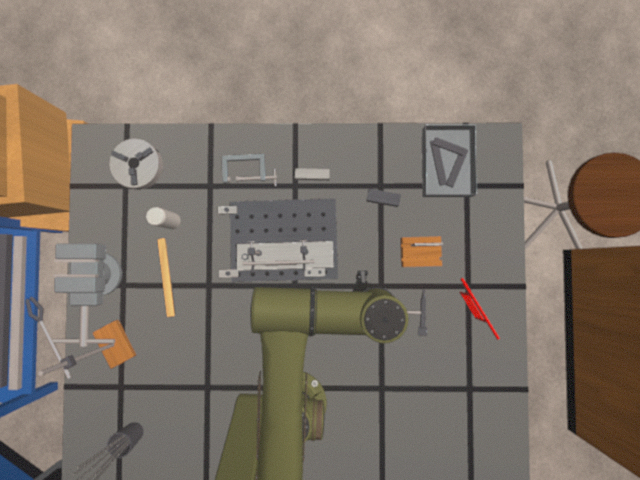

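Call:
play_rows([
  [[0, 0, 0], 0, 0.035],
  [[0, 0, 0], 0, 0.035],
  [[0, 0, 0], 0, 0.035],
  [[0, 0, 0], 0, 0.035],
  [[0, 0, 0], 0, 0.035],
  [[0, 0, 0], 0, 0.035],
  [[0, 0, 0], 0, 0.035],
  [[0, 0, 0], 0, 0.035],
])

```text
time_s: 21.7
ee_pos: [0.4016, -0.1977, 0.2949]
tcp_rot: [-0.042, 0.718, -0.695, 0.013]
force: [0.2, -0.1, 0.0]
opening: 0.413
```

```bash
python3 - <<'E'
from h import *
a=np.load('side9.npz')['color'].astype(int)[150:290,290:420]; A=np.load('top9.npz')['color'].astype(int)[190:285,215:345]; T2=np.load('top2.npz')['color'].astype(int)[190:285,215:345]
b=cam('side')['color'].astype(int)[150:290,290:420]; B=cam('top')['color'].astype(int)[190:285,215:345]
print('side diff',abs(a-b).max(),'top diff',abs(A-B).max())
# plate lower/upper edge rows before vs after at columns
for T in(T2,B): print([int(np.argmax(T[:,x].mean(1)>150)) for x in(60,70,80,110,115)], [int(np.argmax(T[40:,x].mean(1)<140)) for x in(60,70,80,116)])
print(hand_in())
E
```

```text
side diff 14 top diff 15
[53, 53, 52, 52, 51] [0, 0, 0, 0]
[53, 53, 52, 52, 51] [0, 0, 0, 0]
the job is handed in; nothing more can be done
None
```

The stand is flush against the stop block and the rod frame hangs by its rail in both hooks. I handed in at about 22 s of the 72 s allowed.

- **Stand:** I swung it round with the closed fingers at its free corner. At the stop it stopped moving and the force rose from about 6 N to 22 N. The plate's far edge sits on the same pixel rows in the top view before and after the hanging. My matching check of the near edge gave no usable reading, so on that side I went by the pictures.
- **Frame:** I lifted the bright frame straight out of the rest after the swing and left the red look-alike alone. I lowered the rail until the hooks carried it, eased off the sideways load, then let go and moved clear.
- **Last checks:** The depth readings put the rail's axis at about 0.171 to 0.172 m over both hooks (0.172 m is fully seated). One reading from the side camera was about 5 mm low, near the hook by the pivot. Two camera pictures about 1 s apart differed only by noise, so the frame was still. In the top view, the tools and offcuts I could see were where they started.
- **Tool tilt:** Pressing on the stop tipped the tool about 6 degrees, and it stayed about 5 degrees off to the end. The lean was about the rail's own line, so it did not disturb the grip, and I allowed for it in the moves.

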